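Pack two takeaway orders into compartment trays

ROBOT

A 6-joint arm with a two-finger parallel gripper is mounted at the origin on the work surface. World frame = base frame: x ahead of the robot, y to its left, z up, the work surface at z = 0. Lengths are in m, angles in rad, forces in N, time in s.
With the tool pointing down it reaches from about 0.35 to 0.775 m from the base axis. Payload 5.5 kg.
Tool frame: the origin (TCP) lies between the finger pads; the fingertips stand 19 mm ahead of it and the grasp point (between the pads) is the TCP; z points along the fingers, x is the direction in which the jaws open and shut, and the axes are right-handed (so a half turn about z gives the same grasp; the last joint's range is limited). The gripper opens to 85 mm and grips with 20 to 120 N. Pads are 22 mm wide; open, the fingers measure 114 mm over their backs; the gripper's body (76 mm by 85 mm) begins 54 mm behind the grasp point. The pads swing forward as they close: fully open they stand 13 mm farther back than shut.
Start: joints at [1.053, 0.313, 0.046, 1.304, 0, 1.431], TCP at [0.212, 0.534, 0.25] pointing down, gripper open.
Joint ranges: [-2.76, 2.76], [-0.86, 1.69], [-1.03, 1.26], [-2.2, 2.34], [-1.47, 1.5], [-3.14, 3.14]. Speed limits (rad/s): [2.57, 2.57, 3.14, 3.14, 3.14, 3.14].

INTERFACE

Orientations are given as a unit quaternion [w, x, y, z].
In Python, from workcell import env gives the robot as it stands. The module is installed in compiled form; this text tells all that it offers.
- The arm moves only by the tool carry_out, never from a script. Its argument "steps" is a list of rows, each a list of 7 numbers: the gripper command: -1 is shut, 1 is fully open, values between are in proportion, then the shift along the tool's x, y, z in m, then the turn, a rotation vector about the tool's x, y, z in rad. A call has 1 to 20 rows; each row shifts and turns the commanded pose from where the row before left it, along the tool's axes as they then stand; what a row does not reach is not made up. A row lasts 1/8 s, in which the tool goes at most 62.5 mm and 10.7 degrees, less where a joint would pass 70% of its speed; a pose out of reach is approached as far as the arm can. A call with a gripper value outside its range is refused whole. The fingers move at their own pace and stop on an object; "grip_force" is the grip in N (left out, the last holds). Time passes only in rows, so rows that do not move let the fingers close. It gives the time, the measured TCP pose, the force and the opening at its end, in the units of the state.
- env.get_state(): the state, without advancing time (a new reading comes with each control period).
- env.read_camera(name): name is "side" or "top" or "wrist"; returns a dict with "color" (384x512x3 uint8, red, green, blue), "K" (3x3 intrinsics, pixels), "R" (3x3) and "t" (3): a world point X has camera coordinates R X + t. Camera axes: x right, y down, z forward; pixel columns grow to the right and rows downward; lengths in m; the calibration is good to about 2 mm. A picture is of the moment at which its call begins. There is no depth.
- env.hand_in(): hands the job in, once; it reports no verdict.
The state is a dict: "clock": time; "joint_pos": joint angles; "qvel": joint speeds; "tau": joint torques, N m; "tcp_pos": TCP position; "orientation": TCP orientation; "wrist_force": force on the tool from outside, world axes, zero at the start; "ft_torque": the same for the moment, N m; "finger_gap": finger opening in m.
Only numpy, scipy, OpenCV 4.12 (cv2) and the standard library are available. Lean on these libraries where they do the work, as an engineer would, in place of code of your own. Each camera call takes 0.05 s, during which the arm holds its last target. There are 200 camera calls.

TASK

Make up the two takeaway orders from the stock on the bench. The large three-compartment tray gets the tall lidded foam cup in its middle compartment, with the low soup tub and the foil box in the compartments either side of it (either way round); the small two-compartment tray gets the steel shaker and the glass jar, one in each compartment. Stand everything upright and flat on the compartment floors without tipping anything over on the way, and leave the squeeze bottle and the mug where they are.

Things in the scene. Friction and masses are not known exactly. Their poses are not given: they have to be found in the camera images.
- cup_c (a point): tall white foam cup with a white lid, slightly tapered: 52 mm diameter at the foot, 57 mm under the lid, lid 61 mm diameter (its straight rim runs from 84 to 92 mm up), 96 mm tall, about 0.2 kg; stands upright on the bench, its lid has one small black sip hole near the edge; the point is its centre, half-way up, on its vertical axis, z up
- tub_c (a point): low round soup tub of brown card with a closed, plain flat white lid: body 58 mm diameter, lid 62 mm diameter and 12 mm deep at the top, 60 mm tall, about 0.2 kg; stands upright on the bench; the point is its centre, half-way up, on its vertical axis, z up
- pack_c (a point): small oblong foil box with a brown card lid: lid 64 mm long (along its x) by 48 mm wide (along its y), the body 2 mm less each way, 58 mm tall, about 0.2 kg; stands on the bench lid up; the point is its centre, half-way up, on its vertical axis, z up
- shaker_c (a point): round bare-steel shaker with a domed top with small dark holes: 46 mm diameter, 84 mm tall, about 0.2 kg; stands upright on the bench; the point is its centre, half-way up, on its vertical axis, z up
- jar_c (a point): squat amber glass jar with a dark steel screw cap: 50 mm diameter up to 42 mm, then a shoulder, cap 44 mm diameter from 48 to 62 mm up, 62 mm tall, about 0.2 kg; stands upright on the bench; the point is its centre, half-way up, on its vertical axis, z up
- large_tray: the larger order tray, aluminium, fixed to the bench: 90 mm (its x) by 260 mm (its y), 12 mm high overall, floor 5 mm thick, walls and dividers 5 mm thick. Three equal square compartments, 80 mm inside, in a row along its y, centred at y = -85, 0 and +85 mm. Small wire lugs at both ends. Origin at the centre of its underside on the bench, z up
- small_tray: the smaller order tray, aluminium, fixed to the bench: 90 mm (its x) by 155 mm (its y), 12 mm high overall, floor 5 mm thick, walls and dividers 5 mm thick. Two equal compartments, 80 mm (x) by 70 mm (y) inside, in a row along its y, centred at y = -37.5 and +37.5 mm. Small wire lugs at both ends. Origin at the centre of its underside on the bench, z up
- squeeze_c (a point): yellow plastic squeeze bottle with a narrow white cap, 52 mm diameter, 135 mm tall, loose, not part of any order; stands among the stock; the point is its centre, half-way up, on its vertical axis, z up
- mug_c (a point): open white ceramic mug with a handle (on its +y side, which starts pointing away from the robot, reaching about 65 mm from the axis), 68 mm rim diameter, 75 mm tall, loose, not part of any order; stands among the stock; the point is its centre, half-way up, on its vertical axis, z up
There are look-alikes about, which are no part of the job. Of the things that look like the part that bears pack_c, take the one that is nearest to the robot's base at the start.

How it is judged:
By the outcome, as a careful person would: the job done as asked, in the order asked, and still so for the second after the job is handed in, with the robot touching nothing.
It also fails if it takes over 136 s, if anything falls off the work surface, if the arm or the gripper's body presses on something with over 40 N, if the wrist force passes 120 N, or if a joint passes its speed limit or range.

## Working session

There is one attempt and no reset: what is moved stays moved. The work goes in short steps, Python scripts to look and compute and a tool call to move; the robot and the scene stay as the last step left them, time stands still between calls to the robot, and variables do not carry over. Pictures are saved under pics/ and viewed, about 12 in all and at most 16, crops included, and the job is handed in when it is done.

Besides the shell and the picture viewer there is one more tool, called after "Call:" as name(argument=value, ...), one argument or row to a line, values as JSON. carry_out: Moves the arm, as the interface text tells. Its arguments: {"type":"object","properties":{"steps":{"type":"array","items":{"type":"array","items":{"type":"number"}}},"grip_force":{"type":"number"}},"required":["steps"]}

```bash
mkdir -p pics; python3 - <<'E'
from workcell import env
import cv2
for n in("top","side","wrist"):
    c=env.read_camera(n); cv2.imwrite(f"pics/{n}0.png",c["color"][:,:,::-1]); print(n,c["K"].round(1).tolist(),c["R"].round(3).tolist(),c["t"].round(3).tolist())
print(env.get_state())
E
```

```text
top [[347.5, 0.0, 251.2], [0.0, 347.5, 185.7], [0.0, 0.0, 1.0]] [[-0.001, -1.0, 0.007], [-0.992, 0.0, -0.122], [0.122, -0.007, -0.992]] [-0.005, 0.567, 1.049]
side [[431.8, 0.0, 250.2], [0.0, 431.8, 189.9], [0.0, 0.0, 1.0]] [[0.975, -0.221, -0.015], [-0.133, -0.532, -0.836], [0.177, 0.817, -0.549]] [-0.567, 0.138, 1.243]
wrist [[264.5, 0.0, 256.7], [0.0, 264.5, 189.6], [0.0, 0.0, 1.0]] [[0.368, 0.93, -0.001], [0.896, -0.355, 0.267], [0.248, -0.1, -0.964]] [-0.574, -0.035, 0.378]
{'clock': 0.15, 'joint_pos': array([ 1.05339742e+00,  3.13836120e-01,  4.52303821e-02,  1.30359922e+00,
       -3.47632021e-05,  1.43121039e+00]), 'qvel': array([-0.00078261, -0.00271108,  0.00509771,  0.00116879,  0.00097651,
        0.00084101]), 'tau': array([ 2.41500158e-03, -4.81064808e+01,  2.98815501e+01,  1.39061781e-02,
       -1.29606174e-04, -6.23343809e-06]), 'tcp_pos': array([0.21194087, 0.53412568, 0.24960511]), 'orientation': array([ 3.26323873e-04,  8.27311265e-01,  5.61743336e-01, -6.24399865e-04]), 'wrist_force': array([ 0.29980589,  0.26462914, -0.45518921]), 'ft_torque': array([-0.02819052, -0.0161997 , -0.01578672]), 'finger_gap': 0.08575126072652532}
```

View pics/top0.png

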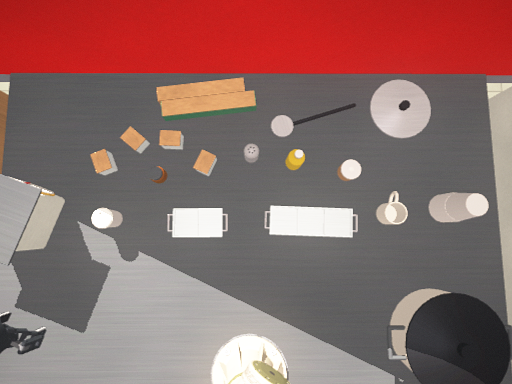

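View pics/side0.png

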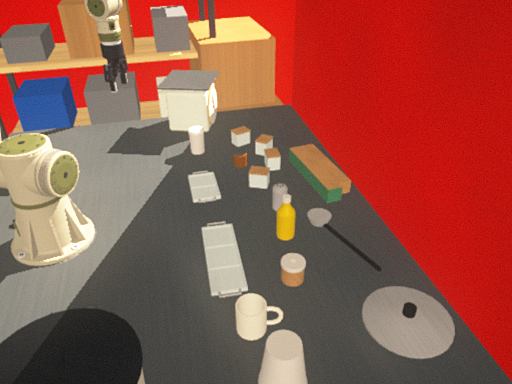

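The top view shows the robot base at the bottom centre.
- Four foil boxes: (103,161), (134,139), (171,138), (205,162).
- Cup candidates: (103,218) and the white stack at (475,205).
- Tub (349,170), shaker (251,152), jar (159,174).
- Squeeze bottle (296,158), mug (394,212).
- Trays: small (198,222), large (311,221).

I'll check these in enlarged crops.

```bash
cat > h.py <<'E'
import numpy as np, cv2
from workcell import env
def back(c,u,v,z):
    """pixel -> world point on the plane at height z"""
    d=c["R"].T@np.linalg.inv(c["K"])@np.array([u,v,1.]); o=-c["R"].T@c["t"]
    return (o+d*(z-o[2])/d[2])
def proj(c,X):
    p=c["K"]@(c["R"]@np.array(X,float)+c["t"]); return p[:2]/p[2]
def crop(c,u0,v0,u1,v1,s,name):
    im=cv2.resize(c["color"][v0:v1,u0:u1,::-1],None,fx=s,fy=s,interpolation=cv2.INTER_CUBIC)
    for u in range(-(-u0//10)*10,u1,10):
        cv2.line(im,(int((u-u0+.5)*s),0),(int((u-u0+.5)*s),8 if u%50 else 18),(0,255,0),1)
        if u%20==0: cv2.putText(im,str(u),(int((u-u0)*s)-8,28),0,.35,(0,255,0),1)
    for v in range(-(-v0//10)*10,v1,10):
        cv2.line(im,(0,int((v-v0+.5)*s)),(8,int((v-v0+.5)*s)),(0,255,0),1)
        if v%20==0: cv2.putText(im,str(v),(10,int((v-v0)*s)+6),0,.35,(0,255,0),1)
    cv2.imwrite(f"pics/{name}.png",im)
E
python3 - <<'E'
from h import *
c=env.read_camera("top")
crop(c,85,120,245,240,5,"topL"); crop(c,235,120,395,240,5,"topR")
E
```

```text
(no output)
```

View pics/topL.png

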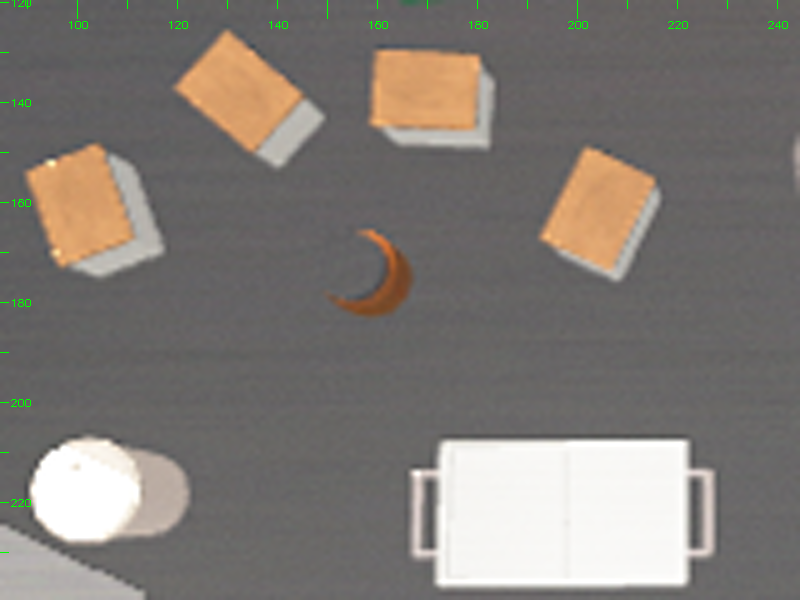

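View pics/topR.png

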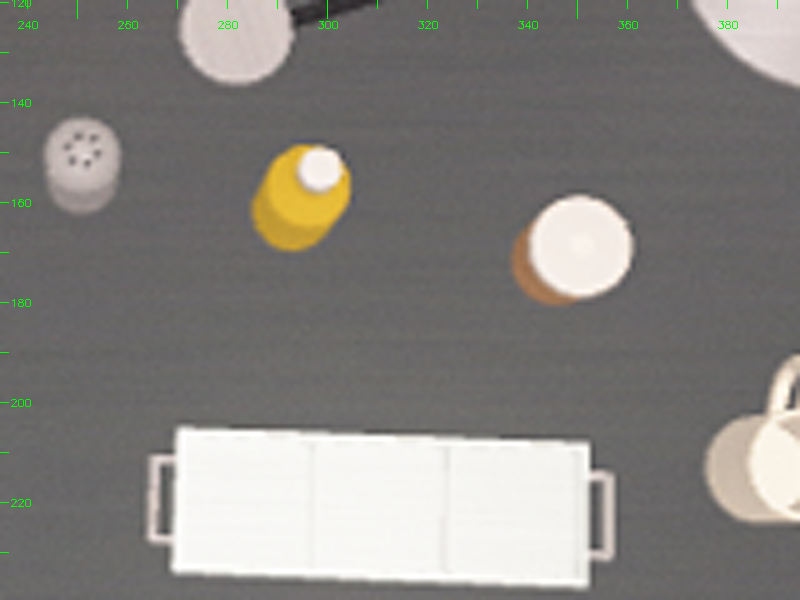

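View pics/wrist0.png

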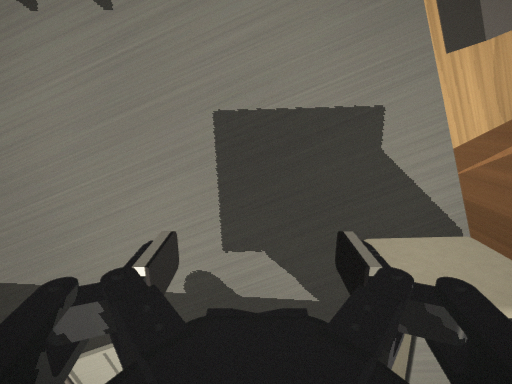

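```bash
python3 - <<'E'
from h import *
c=env.read_camera("top");np.set_printoptions(precision=4,suppress=True)
P=dict(cup=(102.3,217.5,.09),tub=(351,169,.058),shaker=(251.5,151,.07),jar=(158.7,174.6,0),sq=(298.5,153.5,.135),mugrimL=(384,212.5,.075))
for k,(u,v,z) in P.items(): p=back(c,u,v,z);print(k,p,np.hypot(*p[:2]))
off=-.5
B=dict(b205=[(202,148.5),(215.5,156),(206,174),(192.5,167)],b171=[(160,129.5),(180.5,131),(180,145.5),(158.5,144.5)],b134=[(130,125.5),(145,138.5),(135.5,150),(119.5,137)],b103=[(104.5,149),(111.5,167.5),(96.5,173.5),(90,154.5)],
 small=[(172.5,207.5),(222.5,207.5),(222,237),(171.5,237)],large=[(270.5,205),(352.5,208.3),(352.5,237.2),(269.5,234)])
for k,q in B.items():
    z=.012 if k in("small","large") else .058
    w=np.array([back(c,u,v,z)[:2] for u,v in q]); e=np.roll(w,-1,0)-w
    print(k,w.mean(0),np.hypot(*w.mean(0)),np.hypot(*e.T),np.degrees(np.arctan2(e[:,1],e[:,0])))
print(env.get_state()['clock'])
R=c["R"]
w=env.read_camera("wrist");s=env.get_state()
from scipy.spatial.transform import Rotation as Ro
q=s['orientation'];T=Ro.from_quat(q[[1,2,3,0]]).as_matrix();print(T)
o=-w["R"].T@w["t"];print("cam in tool",T.T@(o-s['tcp_pos']),(T.T@w["R"].T))
E
```

```text
cup [0.4672 0.4293 0.09  ] 0.6345075121007016
tub [ 0.616  -0.3125  0.058 ] 0.6907465118633511
shaker [ 0.6697 -0.0064  0.07  ] 0.6697591984752989
jar [0.6078 0.2926 0.    ] 0.6745560993533952
sq [ 0.6478 -0.1404  0.135 ] 0.6628074991944293
mugrimL [ 0.4816 -0.4012  0.075 ] 0.6268079662395054
b205 [0.64   0.1396] 0.6550233892637101 [0.0481 0.0629 0.047  0.0645] [-119.3547  153.1302   62.4641  -25.9376]
b171 [0.7147 0.2468] 0.7561563870693813 [0.0639 0.0461 0.0665 0.0478] [-94.2596 179.4273  87.2982  -3.7968]
b134 [0.7143 0.362 ] 0.8007956487277086 [0.0634 0.0458 0.0655 0.048 ] [-130.7595  142.4734   51.1802  -40.1224]
b103 [0.6407 0.4566] 0.7867932646383664 [0.0627 0.0485 0.0635 0.0469] [-157.2301  112.5278   21.3026  -68.3752]
small [0.4547 0.1642] 0.48349596185655946 [0.1577 0.0922 0.1576 0.0921] [-90.0533 179.53    89.9124  -0.4311]
large [ 0.4578 -0.1947] 0.49751732593452175 [0.2599 0.0906 0.2604 0.091 ] [-92.3563 177.8723  87.729   -2.4422]
0.25
[[ 0.3689  0.9295 -0.0003]
 [ 0.9295 -0.3689 -0.0005]
 [-0.0006 -0.0001 -1.    ]]
cam in tool [-0.0005 -0.0679 -0.1229] [[ 1.      0.0005  0.0001]
 [-0.0005  0.9635  0.2677]
 [-0.     -0.2677  0.9635]]
```

```bash
cat > ov.py <<'E'
from h import *
O=dict(cup=(.4672,.4293,[(0,26),(92,30.5)]),tub=(.616,-.3125,[(0,29),(60,31)]),shaker=(.6697,-.0064,[(0,23),(70,23)]),jar=(.6078,.2926,[(0,25),(42,25),(62,22)]))
a=np.linspace(0,6.3,60)
def ov(n,s,box,name):
    c=env.read_camera(n);u0,v0,u1,v1=box
    im=cv2.resize(c["color"][v0:v1,u0:u1,::-1],None,fx=s,fy=s,interpolation=cv2.INTER_CUBIC)
    def pl(P,col=(0,0,255)):
        q=np.array([(proj(c,p)-(u0,v0)+.5)*s for p in P]);cv2.polylines(im,[q.round().astype(np.int32)],False,col,1,cv2.LINE_AA)
    for x,y,L in O.values():
        for z,r in L: pl([(x+r/1e3*np.cos(t),y+r/1e3*np.sin(t),z/1e3) for t in a])
    for x,y,th,l,w,zs in[(.64,.1396,-26.7,.032,.024,(0,.058)),(.4547,.1642,-.2,.045,.0775,(.012,)),(.4578,-.1947,-2.2,.045,.13,(.012,))]:
        t=np.radians(th);ex=np.array([np.cos(t),np.sin(t)]);ey=np.array([-ex[1],ex[0]])
        for z in zs: pl([(*(np.array([x,y])+i*l*ex+j*w*ey),z) for i,j in[(1,1),(1,-1),(-1,-1),(-1,1),(1,1)]],(255,0,0))
    cv2.imwrite(f"pics/{name}.png",im)
if __name__=="__main__": ov("side",4,(175,110,335,300),"ovside0")
E
python3 - <<'E'
import ov
ov.ov("side",3.2,(170,115,340,300),"ovside")
E
```

```text
(no output)
```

View pics/ovside.png

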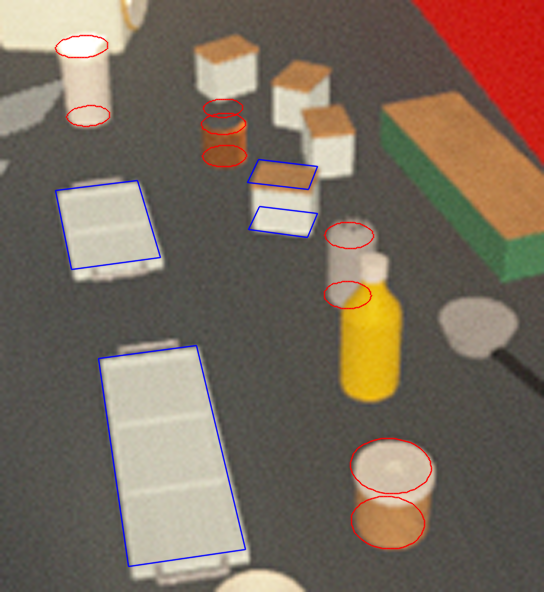

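The side view agrees with the top-view estimates to about 1 px, with the same offset for every object.
- **Foil boxes:** (205,162), (171,138), (134,139) and (103,161). They lie 0.655, 0.756, 0.801 and 0.787 m from the base, so I take (205,162).
- **Cup:** the one at (103,218) has a lid and sip hole. The object at (475,205) is an unlidded stack, so I leave it.

I start with the cup.

Call:
carry_out(
  steps=[
    [1,0,0.046,0,0,0,0],
    [1,0,0.046,0,0,0,0],
    [1,0,0.046,0,0,0,0],
    [1,0,0.046,0,0,0,0.17],
    [1,0,0.04,0,0,0,0.17],
    [1,0,0.035,0,0,0,0.17],
    [1,0,0,0,0,0,0.17],
    [1,0,0,0,0,0,0.17],
    [1,0,0,0,0,0,0.17],
    [1,0,0,0,0,0,0.173],
    [1,0,0,0,0,0,0],
    [1,0,0,0,0,0,0],
  ],
  grip_force=40,
)

```text
clock: 1.85
tcp_pos: [0.4436, 0.4227, 0.2503]
orientation: [-0.0, 1.0, 0.001, -0.0]
wrist_force: [0.8, -0.0, -0.0]
finger_gap: 0.0858
```

Call:
carry_out(
  steps=[
    [1,0.0236,-0.0063,0.02,0,0,0],
    [1,0,0,0.02,0,0,0],
    [1,0,0,0.01,0,0,0],
    [1,0,0,0,0,0,0],
  ],
)

```text
clock: 2.35
tcp_pos: [0.4667, 0.4287, 0.1996]
orientation: [0.0, 1.0, 0.0, -0.001]
wrist_force: [0.1, 0.3, 0.9]
finger_gap: 0.0855
```

```bash
python3 - <<'E'
from h import *
c=env.read_camera("wrist");np.set_printoptions(precision=4,suppress=True)
print(env.get_state()['tcp_pos'],proj(c,(.4672,.4293,.09)))
im=c["color"][:,:,::-1].copy()
a=np.linspace(0,6.3,60)
for z,r in((.092,.0305),(0,.026)):
    cv2.polylines(im,[np.array([proj(c,(.4672+r*np.cos(t),.4293+r*np.sin(t),z)) for t in a]).round().astype(np.int32)],False,(0,0,255),1)
cv2.imwrite("pics/w_cup.png",im)
E
```

```text
[0.467  0.429  0.2005] [257.69   191.8581]
```

View pics/w_cup.png

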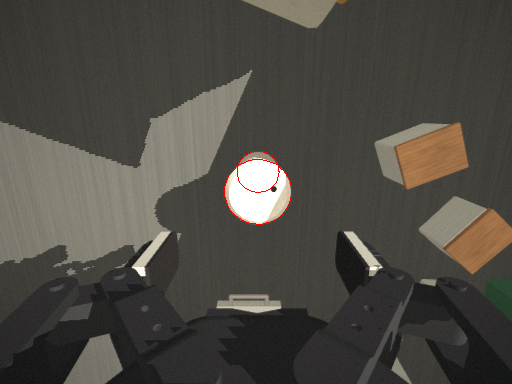

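The wrist view shows the cup lid with its sip hole at (258,191), within 1 px of the estimate. Descending to grasp.

Call:
carry_out(
  steps=[
    [1,0,0,0.04,0,0,0],
    [1,0,0,0.04,0,0,0],
    [1,0,0,0.03,0,0,0],
    [1,0,0,0.02,0,0,0],
    [1,0,0,0.013,0,0,0],
    [1,0,0,0,0,0,0],
    [-1,0,0,0,0,0,0],
    [-1,0,0,0,0,0,0],
    [-1,0,0,0,0,0,0],
    [-1,0,0,0,0,0,0],
    [-1,0,0,0,0,0,0],
    [-1,0,0,0,0,0,0],
    [-1,0,0,0,0,0,0],
    [-1,0,0,0,0,0,0],
    [-1,0,0,-0.005,0,0,0],
    [-1,0,0,-0.015,0,0,0],
    [-1,0,0,-0.03,0,0,0],
    [-1,0,0,-0.03,0,0,0],
    [-1,0,0,0,0,0,0],
  ],
  grip_force=40,
)

```text
clock: 4.78
tcp_pos: [0.469, 0.4303, 0.1409]
orientation: [-0.002, 1.0, 0.0, 0.003]
wrist_force: [-0.5, -0.2, -1.3]
finger_gap: 0.0563
```

Call:
carry_out(
  steps=[
    [-1,0,0.015,0,0,0,0],
    [-1,-0.001,0.03,0,0,0,0],
    [-1,-0.001,0.045,0,0,0,0],
    [-1,-0.001,0.045,0,0,0,0],
    [-1,-0.001,0.045,0,0,0,0],
    [-1,-0.001,0.045,0,0,0,0],
    [-1,-0.001,0.045,0,0,0,0],
    [-1,-0.001,0.045,0,0,0,0],
    [-1,-0.001,0.045,0,0,0,0],
    [-1,-0.001,0.045,0,0,0,0],
    [-1,-0.001,0.045,0,0,0,0],
    [-1,0,0.045,0,0,0,0],
    [-1,0,0.045,0,0,0,0],
    [-1,0,0.045,0,0,0,0],
    [-1,0,0.03,0,0,0,0],
    [-1,0,0.01,0,0,0,0.038],
    [-1,0,0,0,0,0,0],
    [-1,0,0,0,0,0,0],
  ],
)

```text
clock: 7.02
tcp_pos: [0.4566, -0.1947, 0.1368]
orientation: [-0.001, 1.0, -0.018, -0.001]
wrist_force: [-0.2, 0.2, -2.3]
finger_gap: 0.0565
```

Call:
carry_out(
  steps=[
    [-1,0,0,0.015,0,0,0],
    [-1,0,0,0.02,0,0,0],
    [-1,0,0,0.02,0,0,0],
    [-1,0,0,0.01,0,0,0],
    [-1,0,0,0.003,0,0,0],
    [-1,0,0,0,0,0,0],
    [-1,0,0,0,0,0,0],
  ],
)

```text
clock: 7.9
tcp_pos: [0.4578, -0.1962, 0.0699]
orientation: [0.0, 1.0, -0.019, 0.001]
wrist_force: [-0.2, 0.2, -2.9]
finger_gap: 0.0565
```

```bash
python3 - <<'E'
from h import *
c=env.read_camera("side");np.set_printoptions(precision=4,suppress=True)
s=env.get_state();print(s['tcp_pos'],s['wrist_force'])
crop(c,150,180,290,310,5,"s_place1")
E
```

```text
[ 0.4578 -0.1962  0.0699] [-0.9406  0.261  -1.8878]
```

View pics/s_place1.png

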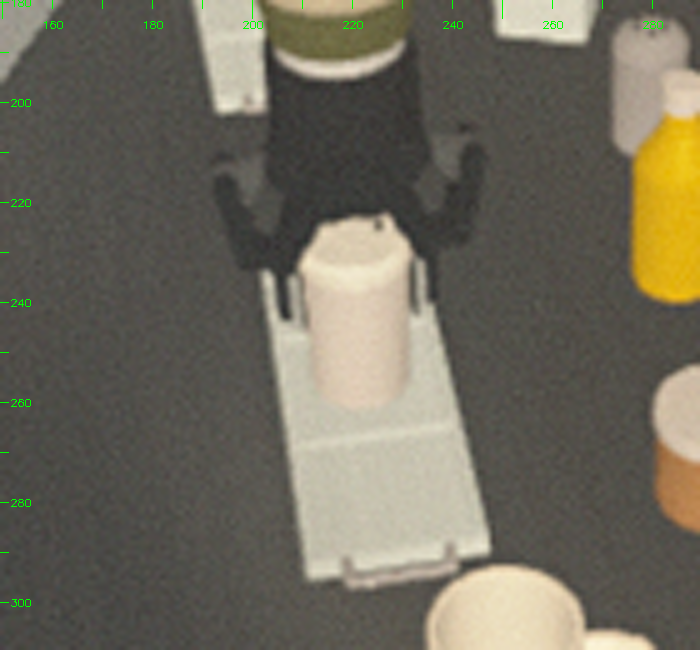

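The cup is upright over the middle compartment, with its foot at (220,259), about 7 mm above the floor.

Call:
carry_out(
  steps=[
    [-1,0,0,0.003,0,0,0],
    [-1,0,0,0.002,0,0,0],
    [-1,0,0,0.001,0,0,0],
    [-1,0,0,0,0,0,0],
    [-1,0,0,0,0,0,0],
  ],
)

```text
clock: 8.57
tcp_pos: [0.4573, -0.1961, 0.0641]
orientation: [0.0, 1.0, -0.019, 0.0]
wrist_force: [-2.2, 0.1, 6.5]
finger_gap: 0.0566
```

Call:
carry_out(
  steps=[
    [0,0,0,0,0,0,0],
    [0.5,0,0,0,0,0,0],
    [1,0,0,0,0,0,0],
    [1,0,0,0,0,0,0],
    [1,0,0,0,0,0,0],
    [1,0,0,-0.015,0,0,0],
    [1,0,0,-0.04,0,0,0],
    [1,0,0,-0.04,0,0,0],
    [1,0,0,-0.04,0,0,0],
    [1,0.014,-0.05,0,0,0,-0.038],
    [1,0.014,-0.05,0,0,0,0],
    [1,0.015,-0.05,0,0,0,0],
    [1,0.015,-0.05,0,0,0,0],
    [1,0.015,-0.05,0,0,0,0],
    [1,0.015,-0.05,0,0,0,0],
    [1,0.015,-0.05,0,0,0,0],
    [1,0.015,-0.05,0,0,0,0],
    [1,0.015,-0.05,0,0,0,0],
    [1,0.015,-0.039,0,0,0,0],
    [1,0,0,0,0,0,0],
  ],
)

```text
clock: 11.08
tcp_pos: [0.6074, 0.2954, 0.1985]
orientation: [-0.0, 1.0, 0.002, 0.0]
wrist_force: [0.3, -0.7, -1.0]
finger_gap: 0.0854
```

```bash
cat > wv.py <<'E'
from h import *
import sys
# wv.py name x y yaw  z:r ... : wrist view with predicted circles (or box lid when name=pack)
def go(name,x,y,L,rect=None):
    c=env.read_camera("wrist");np.set_printoptions(precision=4,suppress=True)
    s=env.get_state();print(s['tcp_pos'],s['orientation'],s['clock'])
    im=c["color"][:,:,::-1].copy();a=np.linspace(0,6.3,60)
    Q=[[(x+r*np.cos(t),y+r*np.sin(t),z) for t in a] for z,r in L]
    if rect:
        l,w,th,zs=rect;ex=np.array([np.cos(th),np.sin(th)]);ey=np.array([-ex[1],ex[0]])
        Q=[[(*(np.array([x,y])+i*l*ex+j*w*ey),z) for i,j in[(1,1),(1,-1),(-1,-1),(-1,1),(1,1)]] for z in zs]
    for q in Q: cv2.polylines(im,[np.array([proj(c,p) for p in q]).round().astype(np.int32)],False,(0,0,255),1)
    cv2.imwrite(f"pics/{name}.png",im)
E
python3 -c "
import wv; wv.go('w_jar',.6078,.2926,[(0,.025),(.062,.022)])"
```

```text
[0.607  0.2937 0.1986] [0.0001 1.     0.0011 0.    ] 11.125
```

View pics/w_jar.png

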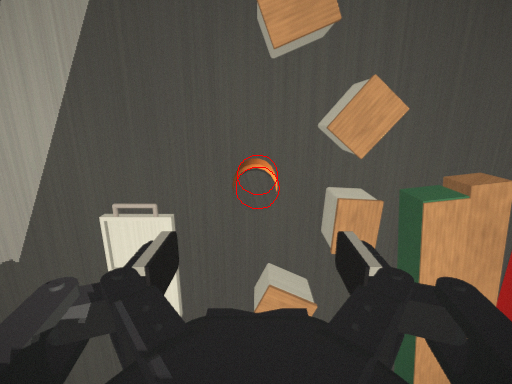

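The jar's crescent at (258,165) matches the predicted base outline. Descending to grasp.

Call:
carry_out(
  steps=[
    [1,0.0005,0.001,0.04,0,0,0],
    [1,0,0,0.04,0,0,0],
    [1,0,0,0.04,0,0,0],
    [1,0,0,0.03,0,0,0],
    [1,0,0,0.015,0,0,0],
    [1,0,0,0,0,0,0],
    [-1,0,0,0,0,0,0],
    [-1,0,0,0,0,0,0],
    [-1,0,0,0,0,0,0],
    [-1,0,0,0,0,0,0],
    [-1,0,0,0,0,0,0],
    [-1,0,0,0,0,0,0],
    [-1,0,0,0,0,0,0],
    [-1,0,0,0,0,0,0],
  ],
)

```text
clock: 12.88
tcp_pos: [0.6086, 0.2919, 0.0354]
orientation: [-0.0, 1.0, 0.0, 0.001]
wrist_force: [-2.3, -0.8, 5.8]
finger_gap: 0.0486
```

Call:
carry_out(
  steps=[
    [-1,0,0,-0.01,0,0,0],
    [-1,0,0,-0.025,0,0,0],
    [-1,0,0,-0.03,0,0,0],
    [-1,-0.015,0.01,0,0,0,0],
    [-1,-0.03,0.02,0,0,0,0],
    [-1,-0.035,0.02,0,0,0,0],
    [-1,-0.035,0.02,0,0,0,0],
    [-1,-0.03,0.015,0,0,0,0],
    [-1,-0.009,0.005,0,0,0,0],
    [-1,0,0,0,0,0,0],
    [-1,0,0,0,0,0,0],
  ],
)

```text
clock: 14.25
tcp_pos: [0.4554, 0.2021, 0.0988]
orientation: [-0.0, 1.0, 0.0, 0.001]
wrist_force: [0.5, 0.4, -2.3]
finger_gap: 0.0488
```

Call:
carry_out(
  steps=[
    [-1,0,0,0.02,0,0,0],
    [-1,0,0,0.02,0,0,0],
    [-1,0,0,0.01,0,0,0],
    [-1,0,0,0.004,0,0,0],
    [-1,0,0,0.002,0,0,0],
    [-1,0,0,0.001,0,0,0],
    [-1,0,0,0,0,0,0],
    [-1,0,0,0,0,0,0],
  ],
)

```text
clock: 15.25
tcp_pos: [0.4539, 0.2015, 0.0417]
orientation: [-0.0, 1.0, -0.0, 0.0]
wrist_force: [-0.4, 0.1, -1.8]
finger_gap: 0.0489
```

Call:
carry_out(
  steps=[
    [-1,0,0,0.001,0,0,0],
    [-1,0,0,0.001,0,0,0],
    [-1,0,0,0,0,0,0],
    [-1,0,0,0,0,0,0],
  ],
)

```text
clock: 15.75
tcp_pos: [0.4538, 0.2015, 0.0403]
orientation: [-0.0, 1.0, 0.0, 0.0]
wrist_force: [-3.2, -1.0, 7.5]
finger_gap: 0.0482
```

Call:
carry_out(
  steps=[
    [0,0,0,0,0,0,0],
    [0.5,0,0,0,0,0,0],
    [1,0,0,0,0,0,0],
    [1,0,0,0,0,0,0],
    [1,0,0,0,0,0,0],
    [1,0,0,-0.02,0,0,0],
    [1,0,0,-0.045,0,0,0],
    [1,0,0,-0.045,0,0,0],
    [1,0,0,-0.045,0,0,0],
    [1,0.036,0.035,0,0,0,0],
    [1,0.036,0.035,0,0,0,0],
    [1,0.036,0.035,0,0,0,0],
    [1,0.036,0.035,0,0,0,0],
    [1,0.036,0.034,0,0,0,0],
    [1,0.036,0.034,0,0,0,0],
    [1,0,0,0,0,0,0],
    [1,0,0,0,0,0,0],
  ],
)

```text
clock: 17.88
tcp_pos: [0.6691, -0.0064, 0.1936]
orientation: [-0.0, 1.0, -0.0, -0.001]
wrist_force: [-0.3, 0.2, -0.7]
finger_gap: 0.0858
```

```bash
python3 -c "
import wv; wv.go('w_sh',.6697,-.0064,[(0,.023),(.07,.023)])"
```

```text
[ 0.6688 -0.0059  0.194 ] [-0.0003  1.      0.0002 -0.0006] 17.925
```

View pics/w_sh.png

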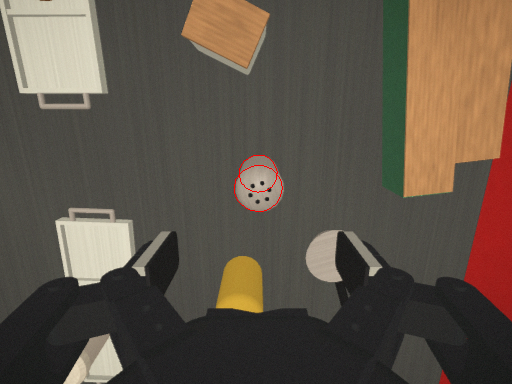

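The shaker is at (259,187), matching the prediction. The ladle and squeeze bottle are clear of the fingers.

Call:
carry_out(
  steps=[
    [1,0.0005,0,0.04,0,0,0],
    [1,0,0,0.04,0,0,0],
    [1,0,0,0.035,0,0,0],
    [1,0,0,0.02,0,0,0],
    [1,0,0,0.011,0,0,0],
    [1,0,0,0,0,0,0],
    [-1,0,0,0,0,0,0],
    [-1,0,0,0,0,0,0],
    [-1,0,0,0,0,0,0],
    [-1,0,0,0,0,0,0],
    [-1,0,0,0,0,0,0],
    [-1,0,0,0,0,0,0],
    [-1,0,0,0,0,0,0],
    [-1,0,0,0,0,0,0],
  ],
)

```text
clock: 19.68
tcp_pos: [0.6712, -0.0066, 0.0497]
orientation: [0.0, 1.0, -0.0, 0.001]
wrist_force: [0.5, 0.5, 6.4]
finger_gap: 0.0457
```

Call:
carry_out(
  steps=[
    [-1,0,0,-0.01,0,0,0],
    [-1,0,0,-0.03,0,0,0],
    [-1,0,0,-0.03,0,0,0],
    [-1,-0.015,-0.01,0,0,0,0],
    [-1,-0.03,-0.02,0,0,0,0],
    [-1,-0.04,-0.025,0,0,0,0],
    [-1,-0.04,-0.025,0,0,0,0],
    [-1,-0.04,-0.025,0,0,0,0],
    [-1,-0.03,-0.02,0,0,0,0],
    [-1,-0.02,-0.008,0,0,0,0],
    [-1,0,0,0,0,0,0],
    [-1,0,0,0,0,0,0],
  ],
)

```text
clock: 21.18
tcp_pos: [0.456, 0.1263, 0.1186]
orientation: [0.0, 1.0, -0.0, 0.001]
wrist_force: [0.7, -0.2, -2.6]
finger_gap: 0.0451
```

Call:
carry_out(
  steps=[
    [-1,0,0,0.02,0,0,0],
    [-1,0,0,0.025,0,0,0],
    [-1,0,0,0.01,0,0,0],
    [-1,0,0,0.004,0,0,0],
    [-1,0,0,0.002,0,0,0],
    [-1,0,0,0.001,0,0,0],
    [-1,0,0,0.001,0,0,0],
    [-1,0,0,0,0,0,0],
    [-1,0,0,0,0,0,0],
  ],
)

```text
clock: 22.3
tcp_pos: [0.4552, 0.1265, 0.0555]
orientation: [-0.0, 1.0, 0.0, 0.0]
wrist_force: [-0.2, 0.7, -2.4]
finger_gap: 0.0453
```

Call:
carry_out(
  steps=[
    [-1,0,0,0.001,0,0,0],
    [-1,0,0,0.001,0,0,0],
    [-1,0,0,0,0,0,0],
    [-1,0,0,0,0,0,0],
  ],
)

```text
clock: 22.8
tcp_pos: [0.4554, 0.1266, 0.0545]
orientation: [-0.0, 1.0, 0.0, 0.0]
wrist_force: [-2.6, -0.8, 10.6]
finger_gap: 0.0457
```

Call:
carry_out(
  steps=[
    [0,0,0,0,0,0,0],
    [0.5,0,0,0,0,0,0],
    [1,0,0,0,0,0,0],
    [1,0,0,0,0,0,0],
    [1,0,0,0,0,0,0],
    [1,0,0,-0.02,0,0,0],
    [1,0,0,-0.04,0,0,0],
    [1,0,0,-0.04,0,0,0],
    [1,0,0,-0.04,0,0,0],
    [1,0.045,-0.004,0,0,0,0],
    [1,0.047,-0.003,0,0,0,0],
    [1,0.047,-0.003,0,0,0,0],
    [1,0.046,-0.003,0,0,0,-0.155],
    [1,0,0,0,0,0,-0.16],
    [1,0,0,0,0,0,-0.16],
    [1,0,0,0,0,0,-0.16],
    [1,0,0,0,0,0,-0.16],
    [1,0,0,0,0,0,-0.16],
    [1,0,0,0,0,0,-0.15],
    [1,0,0,0,0,0,0],
  ],
)

```text
clock: 25.3
tcp_pos: [0.64, 0.1395, 0.1929]
orientation: [-0.0, 0.852, 0.524, -0.0]
wrist_force: [-0.6, -0.0, -0.6]
finger_gap: 0.0855
```

```bash
python3 -c "
import wv,math; wv.go('w_pk',.64,.1396,[],(.032,.024,math.radians(-26.7),(0,.058)))"
```

```text
[0.6401 0.1395 0.193 ] [-0.0001  0.852   0.5236 -0.0002] 25.35
```

View pics/w_pk.png

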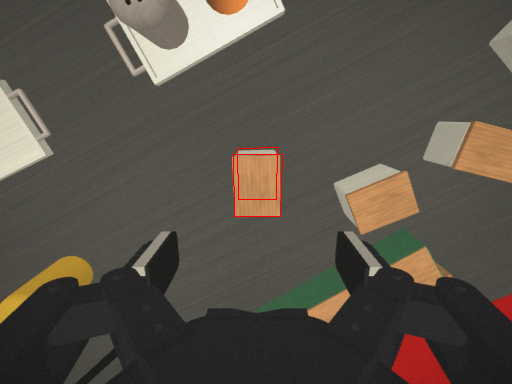

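The target box lid at (257,184) is aligned with the jaws, with about 20 mm of clearance to the neighbouring box. Descending.

Call:
carry_out(
  steps=[
    [1,0,0,0.04,0,0,0],
    [1,0,0,0.04,0,0,0],
    [1,0,0,0.035,0,0,0],
    [1,0,0,0.02,0,0,0],
    [1,0,0,0.012,0,0,0],
    [1,0,0,0,0,0,0],
    [-1,0,0,0,0,0,0],
    [-1,0,0,0,0,0,0],
    [-1,0,0,0,0,0,0],
    [-1,0,0,0,0,0,0],
    [-1,0,0,0,0,0,0],
    [-1,0,0,0,0,0,0],
    [-1,0,0,0,0,0,0],
    [-1,0,0,0,0,0,0],
    [-1,0,0,-0.01,0,0,0],
    [-1,0,0,-0.03,0,0,0],
    [-1,0,0,-0.035,0,0,0],
    [-1,0,0,-0.035,0,0,0],
    [-1,0,0,0,0,0,0],
    [-1,0,0,0,0,0,0],
  ],
)

```text
clock: 27.85
tcp_pos: [0.6395, 0.1395, 0.1552]
orientation: [-0.0, 0.851, 0.525, -0.001]
wrist_force: [0.2, -0.9, -3.4]
finger_gap: 0.0469
```

Call:
carry_out(
  steps=[
    [-1,0,0,0,0,0,0.08],
    [-1,0,0,0,0,0,0.16],
    [-1,0,0,0,0,0,0.17],
    [-1,0,0,0,0,0,0.17],
    [-1,0,0,0,0,0,0.17],
    [-1,0,0,0,0,0,0.17],
    [-1,0,0,0,0,0,0.16],
    [-1,0,0,0,0,0,0.063],
    [-1,-0.011,0.017,0,0,0,0],
    [-1,-0.02,0.03,0,0,0,0],
    [-1,-0.026,0.04,0,0,0,0],
    [-1,-0.026,0.04,0,0,0,0],
    [-1,-0.026,0.04,0,0,0,0],
    [-1,-0.026,0.04,0,0,0,0],
    [-1,-0.02,0.03,0,0,0,0],
    [-1,-0.0138,0.019,0,0,0,0],
    [-1,0,0,0,0,0,0],
    [-1,0,0,0,0,0,0],
  ],
)

```text
clock: 30.1
tcp_pos: [0.4614, -0.1094, 0.1554]
orientation: [-0.001, 1.0, -0.019, -0.001]
wrist_force: [-0.3, 0.0, -2.3]
finger_gap: 0.0475
```

Call:
carry_out(
  steps=[
    [-1,0,0,0.02,0,0,0],
    [-1,0,0,0.03,0,0,0],
    [-1,0,0,0.03,0,0,0],
    [-1,0,0,0.012,0,0,0],
    [-1,0,0,0.006,0,0,0],
    [-1,0,0,0.003,0,0,0],
    [-1,0,0,0.001,0,0,0],
    [-1,0,0,0.001,0,0,0],
    [-1,0,0,0,0,0,0],
    [-1,0,0,0,0,0,0],
  ],
)

```text
clock: 31.35
tcp_pos: [0.4619, -0.11, 0.0535]
orientation: [0.0, 1.0, -0.019, 0.0]
wrist_force: [-0.7, -0.8, -2.1]
finger_gap: 0.047
```

Call:
carry_out(
  steps=[
    [-1,0,0,0.001,0,0,0],
    [-1,0,0,0.001,0,0,0],
    [-1,0,0,0.001,0,0,0],
    [-1,0,0,0,0,0,0],
    [-1,0,0,0,0,0,0],
  ],
)

```text
clock: 31.98
tcp_pos: [0.4619, -0.1099, 0.0526]
orientation: [0.0, 1.0, -0.019, 0.001]
wrist_force: [-6.7, 2.7, 20.3]
finger_gap: 0.0469
```

Call:
carry_out(
  steps=[
    [-1,0,0,-0.001,0,0,0],
    [0,0,0,0,0,0,0],
    [0.5,0,0,0,0,0,0],
    [1,0,0,0,0,0,0],
    [1,0,0,0,0,0,0],
    [1,0,0,0,0,0,0],
    [1,0,0,-0.02,0,0,0],
    [1,0,0,-0.04,0,0,0],
    [1,0,0,-0.045,0,0,0],
    [1,0,0,-0.045,0,0,0],
    [1,0.03,0.036,0,0,0,0],
    [1,0.033,0.04,0,0,0,0],
    [1,0.033,0.04,0,0,0,0],
    [1,0.033,0.04,0,0,0,0],
    [1,0.0325,0.04,0,0,0,0],
    [1,0,0,0,0,0,0],
    [1,0,0,0,0,0,0],
  ],
)

```text
clock: 34.1
tcp_pos: [0.6151, -0.3115, 0.2003]
orientation: [-0.001, 1.0, -0.019, -0.001]
wrist_force: [-0.9, -0.5, -0.3]
finger_gap: 0.0855
```

```bash
python3 -c "
import wv; wv.go('w_tub',.616,-.3125,[(0,.029),(.06,.031)])"
```

```text
[ 0.6151 -0.3111  0.201 ] [-0.0005  0.9998 -0.0188 -0.0005] 34.15
```

View pics/w_tub.png

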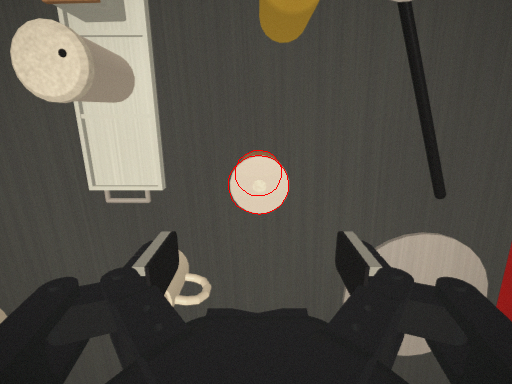

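The tub lid at (259,184) matches the prediction, and the mug and pan lid are clear. Descending to grip the lid rim.

Call:
carry_out(
  steps=[
    [1,0.001,0.0012,0.04,0,0,0],
    [1,0,0,0.04,0,0,0],
    [1,0,0,0.035,0,0,0],
    [1,0,0,0.022,0,0,0],
    [1,0,0,0.012,0,0,0],
    [1,0,0,0,0,0,0],
    [-1,0,0,0,0,0,0],
    [-1,0,0,0,0,0,0],
    [-1,0,0,0,0,0,0],
    [-1,0,0,0,0,0,0],
    [-1,0,0,0,0,0,0],
    [-1,0,0,0,0,0,0],
    [-1,0,0,0,0,0,0],
    [-1,0,0,-0.01,0,0,0],
    [-1,0,0,-0.02,0,0,0],
    [-1,0,0,-0.02,0,0,0],
    [-1,0,0,-0.01,0,0,0],
    [-1,0,0,0,0,0,0],
    [-1,0,0,0,0,0,0],
  ],
)

```text
clock: 36.52
tcp_pos: [0.6162, -0.3128, 0.1113]
orientation: [-0.0, 1.0, -0.019, -0.001]
wrist_force: [0.7, -0.6, -2.1]
finger_gap: 0.0605
```

Call:
carry_out(
  steps=[
    [-1,-0.01,-0.002,0,0,0,0],
    [-1,-0.025,-0.004,0,0,0,0],
    [-1,-0.035,-0.005,0,0,0,0],
    [-1,-0.035,-0.006,0,0,0,0],
    [-1,-0.03,-0.005,0,0,0,0],
    [-1,-0.02,-0.003,0,0,0,0],
    [-1,-0.008,-0.002,0,0,0,0],
    [-1,0,0,0,0,0,0],
    [-1,0,0,0.01,0,0,0],
    [-1,0,0,0.02,0,0,0],
    [-1,0,0,0.012,0,0,0],
    [-1,0,0,0.006,0,0,0],
    [-1,0,0,0,0,0,0],
    [-1,0,0,0,0,0,0],
  ],
)

```text
clock: 38.28
tcp_pos: [0.4552, -0.2802, 0.0647]
orientation: [0.0, 1.0, -0.019, 0.0]
wrist_force: [0.9, -0.3, -0.8]
finger_gap: 0.0604
```

Expected contact is at about 0.057, so I lower slowly.

Call:
carry_out(
  steps=[
    [-1,0,0,0.003,0,0,0],
    [-1,0,0,0.002,0,0,0],
    [-1,0,0,0.001,0,0,0],
    [-1,0,0,0,0,0,0],
    [-1,0,0,0,0,0,0],
  ],
)

```text
clock: 38.9
tcp_pos: [0.4549, -0.28, 0.0593]
orientation: [0.0, 1.0, -0.019, 0.0]
wrist_force: [-1.5, 1.3, 5.4]
finger_gap: 0.0607
```

Call:
carry_out(
  steps=[
    [0,0,0,0,0,0,0],
    [0.5,0,0,0,0,0,0],
    [1,0,0,0,0,0,0],
    [1,0,0,0,0,0,0],
    [1,0,0,0,0,0,0],
    [1,0,0,-0.015,0,0,0],
    [1,0,0,-0.04,0,0,0],
    [1,0,0,-0.045,0,0,0],
    [1,0,0,-0.045,0,0,0],
    [1,-0.02,-0.05,-0.02,0,0,0],
    [1,-0.02,-0.05,-0.02,0,0,0],
    [1,-0.02,-0.05,-0.02,0,0,0],
    [1,0,-0.05,-0.02,0,0,0],
    [1,0,-0.05,0,0,0,0],
    [1,0,-0.05,0,0,0,0],
    [1,0,0,0,0,0,0],
    [1,0,0,0,0,0,0],
  ],
)

```text
clock: 41.02
tcp_pos: [0.4062, 0.0221, 0.284]
orientation: [0.0, 1.0, -0.018, 0.001]
wrist_force: [0.2, -0.6, -0.8]
finger_gap: 0.0851
```

```bash
python3 - <<'E'
from h import *
c=env.read_camera("side"); crop(c,170,110,350,320,2.8,"f_side")
c=env.read_camera("top"); crop(c,150,130,420,250,2.9,"f_top")
E
```

```text
(no output)
```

View pics/f_side.png

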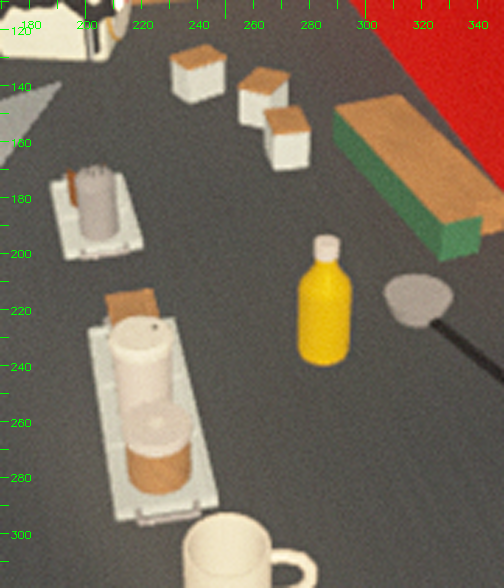

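View pics/f_top.png

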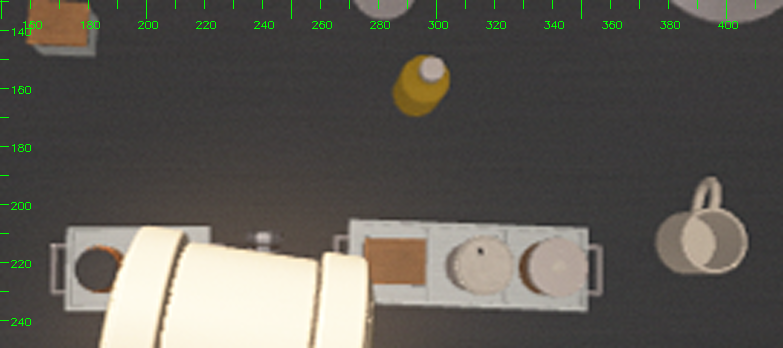

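All five items are upright in their compartments, and the bottle and mug haven't moved. Handing in.

```bash
python3 -c "
from workcell import env
print(env.get_state()['clock'],env.hand_in())"
```

```text
the job is handed in; nothing more can be done
41.125 None
```

Both orders are made up and the job is handed in at 41.1 s of the 136 s allowed.

- **Large tray:** the foam cup is in the middle. The foil box, the one nearest the base of the four look-alikes, is on the robot's left (+y), and the soup tub is on the right.
- **Small tray:** the jar is in the left compartment and the shaker in the right.
- **Placing:** I lowered each item until the wrist force showed contact with the tray floor, then let go. The highest wrist force I read was about 20 N, on the foil box.

**Last checks:** in the final side and top pictures everything stands upright in its own compartment, and the squeeze bottle and mug are where they started. The gripper is open and touching nothing.

- **Partly hidden items:** in the top picture the arm hid the shaker and part of the jar. The shaker showed fully in the side picture, and the jar showed partly in both.
- **Disagreement between cameras:** the side camera differed from the top camera by about 1 px, roughly 3 mm. The wrist camera agreed with the top positions to about 1–2 mm, so I used those. No check failed.

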